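# Close the dust cover on the glaze-tile box

### The job

On this mug finishing bench stand two plywood boxes with sliding covers, both pulled open. Slide the cover of the box that holds the glaze sample tiles fully shut, so that no clay dust gets in. Leave the empty box's cover as it is, and do not move the mug that stands between them.

Things in the scene. Friction and masses are not known exactly. Their poses are not given: they have to be found in the camera images.
- tile_cover (a joint): Flat wooden cover (132 x 102 x 6 mm, top 54 mm above bench) of the fixed plywood box (140 x 110, 60 mm high) that holds three 40 mm ceramic tiles. Value: metres open; 0 = shut against a stop, 0.11 = open stop. Slides level, 2 N friction, stays where left. Open, it sticks out of the low end nearer the robot. This box may be the left or the right one.
- tile_cover_grip (a point): Point on the upright grip bar in the middle of the tile box's cover, moving with it. Bar: 14 mm thick along the slide, 60 mm long across it, from 54 to 85 mm above the bench. The point is on the bar's vertical centre line, 78 mm above the bench. x axis: the level direction in which the cover slides shut; y: along the bar; z up.
- spare_cover_grip (a point): The same point, with the same axes, on the cover of the other box: equal in shape and size, but empty. Its cover also starts open. To be left alone.
- mug: Blue ceramic mug, 76 mm across and 85 mm high, with a side handle, standing loose between the two boxes. Origin at the centre of its underside, z up, handle towards its +y. To be left alone.
Things that resemble listed ones, but are neither listed nor needed, are in the scene too. Leave any pink or purple look-alike of the part that bears tile_cover alone.

How it is judged:
By the outcome, as a careful person would: the job done as asked, in the order asked, and still so for the second after the job is handed in, with the robot touching nothing.
It also fails if it takes over 26 s, if anything falls off the work surface, if the arm or the gripper's body presses on something with over 40 N, if the wrist force passes 120 N, or if a joint passes its speed limit or range.

### The arm

A 6-joint arm with a two-finger parallel gripper is mounted at the origin on the work surface. World frame = base frame: x ahead of the robot, y to its left, z up, the work surface at z = 0. Lengths are in m, angles in rad, forces in N, time in s.
With the tool pointing down it reaches from about 0.25 to 0.8 m from the base axis. Payload 8.5 kg.
Tool frame: the origin (TCP) lies on the centre line of the jaws, within the pads' length; the fingertips stand 14 mm ahead of it and the grasp point (between the pads) lies 5 mm behind it (r.nose_length is the distance from the TCP to the fingertips, in m); z points along the fingers, y is the line along which they close (so a half turn about z gives the same grasp; the last joint's range is limited). The gripper opens to 85 mm and grips with 20 to 120 N. Pads are 22 mm wide; open, the fingers measure 114 mm over their backs; the gripper's body (76 mm by 85 mm) begins 54 mm behind the grasp point. The pads swing forward as they close: fully open they stand 13 mm farther back than shut.
Start: joints at [1.135, 0.238, -0.013, 1.319, 0, 1.571], TCP at [0.222, 0.476, 0.245] pointing down, gripper open.
Joint ranges: [-2.66, 2.66], [-1.03, 1.9], [-1.14, 1.46], [-1.82, 2.27], [-1.45, 1.34], [-3.14, 3.14]. Speed limits (rad/s): [2.22, 2.22, 2.79, 3.14, 3.14, 3.14].

### API

Orientations are given as a unit quaternion [w, x, y, z].
In Python, from plant import r gives the robot as it stands.
- The arm moves only by the shell command python3 -m pendant 'ROWS' [FORCE]. ROWS is JSON, a list that holds one entry, the list of rows, each a list of 5 numbers: the closure in counts, from 0 (fully open) to 255 (shut), then the shift along the world's x, y, z in m, then the turn about the world's z in degrees. In form: [[[hand, tx, ty, tz, spin], ...]]. A call has 1 to 12 rows; each row shifts and turns the commanded pose from where the row before left it; what a row does not reach is not made up. A row lasts 1/10 s, in which the tool goes at most 50 mm and 8.59 degrees, less where a joint would pass 70% of its speed; a pose out of reach is approached as far as the arm can. A call is refused whole if a number of a shift passes 0.05 or a number of a turn 8.59, either way. A call with a gripper value outside its range is refused whole. The fingers move at their own pace and stop on an object; FORCE is the grip in N (left out, the last holds). Time passes only in rows, so rows that do not move let the fingers close. It gives the time, the measured TCP pose, the force, the opening and the grip force at its end, in the units of the state.
- r.get_state(): the state, without advancing time (a new reading comes with each control period).
- r.grab_frame(name): name is "scene" or "top" or "wrist"; returns a dict with "frame" (384x512x3 uint8, blue, green, red), "camera_matrix" (3x3 intrinsics, pixels), "world_from_camera" (4x4, takes a point from camera to world coordinates). Camera axes: x right, y down, z forward; pixel columns grow to the right and rows downward; lengths in m; the calibration is good to about 2 mm. A picture is of the moment at which its call begins. There is no depth.
- r.finish_job(): hands the job in; it is judged then, once.
Trained networks look in the newest picture that a camera, given by its name, has taken for a name from the list of things; names that differ only in an ending like _2 or _b are one class to them, and where a whole thing is asked for, a point or a joint stands for the part that bears it (a point fixed in the world has none). Each returns a list of dicts, best first, with "score" (0 to 1); they miss things now and then, are a little off and sometimes report something else, mostly with a low value. They report only what shows in the picture. A call takes as long as a camera call. They do not tell look-alikes from the thing itself.
- r.regions_of(target, camera): "region" (384x512 bool, what is visible of it).
- r.tip_of(target, camera): "position" ([x, y, z] in m, in world coordinates, good to about 4 mm: a listed point, or the origin of a listed thing).
The state is a dict: "time_s": time; "qpos": joint angles; "qd": joint speeds; "joint_torque": joint torques, N m; "tool_pos": TCP position; "orientation": TCP orientation; "force": force on the tool from outside, world axes, zero at the start; "moment": the same for the moment, N m; "finger_gap": opening from 0.0 (shut) to 1.0 (fully open); "gripper_force": force on a finger pad.
Only numpy, scipy, OpenCV 4.12 (cv2) and the standard library are available. Lean on these libraries where they do the work, as an engineer would, in place of code of your own. Each camera call takes 0.05 s, during which the arm holds its last target. There are 200 camera calls.

## Working session

There is one attempt and no reset: what is moved stays moved. The work goes in short steps, Python scripts to look and compute and a shell command to move; the robot and the scene stay as the last step left them, time stands still between calls to the robot, and variables do not carry over. Pictures are saved under pics/ and viewed, at most 10 in all, crops included, and the job is handed in when it is done.

```bash
mkdir -p pics
python3 - <<'E'
from plant import r
import cv2,numpy as np
for c in ("top","scene"):
    f=r.grab_frame(c); cv2.imwrite(f"pics/{c}1.png",f["frame"])
    for t in ("tile_cover_grip","spare_cover_grip","mug"):
        for d in r.tip_of(t,c): print(c,t,np.round(d["position"],3),round(d["score"],2))
    T=f["world_from_camera"];print(np.round(T,3).tolist(),f["camera_matrix"].tolist())
s=r.get_state();print(s)
E
```

```text
top tile_cover_grip [0.29  0.231 0.084] 0.92
top tile_cover_grip [0.356 0.431 0.075] 0.77
top tile_cover_grip [0.5   0.241 0.078] 0.68
top tile_cover_grip [0.345 0.026 0.081] 0.68
top tile_cover_grip [0.812 0.284 0.079] 0.67
top spare_cover_grip [ 0.486 -0.186  0.078] 0.92
top mug [0.671 0.003 0.005] 0.68
[[-0.018, -0.99, 0.141, 0.375], [-1.0, 0.02, 0.017, 0.095], [-0.02, -0.141, -0.99, 1.203], [0.0, 0.0, 0.0, 1.0]] [[407.20643315264425, 0.0, 251.4633483522649], [0.0, 407.20643315264425, 194.55440298123244], [0.0, 0.0, 1.0]]
scene tile_cover_grip [0.288 0.229 0.078] 0.93
scene tile_cover_grip [0.356 0.431 0.082] 0.92
scene tile_cover_grip [0.347 0.021 0.079] 0.64
scene tile_cover_grip [0.498 0.246 0.078] 0.59
scene spare_cover_grip [ 0.486 -0.189  0.08 ] 0.76
scene mug [ 0.67  -0.001 -0.001] 0.85
[[0.35, 0.777, -0.524, 1.163], [0.937, -0.3, 0.181, -0.128], [-0.016, -0.554, -0.832, 1.061], [0.0, 0.0, 0.0, 1.0]] [[419.2298941308418, 0.0, 257.94558403574825], [0.0, 419.2298941308418, 189.857018445132], [0.0, 0.0, 1.0]]
{'time_s': 0.4, 'qpos': array([ 1.13504403e+00,  2.38273589e-01, -1.36066616e-02,  1.31921396e+00,
        5.98448949e-06,  1.57079512e+00]), 'qd': array([ 5.74763004e-04, -1.31747401e-03,  2.19334749e-03,  4.42209992e-04,
        1.35045899e-05, -1.08375663e-03]), 'joint_torque': array([ 6.98465356e-04, -5.38063931e+01,  3.46350324e+01,  6.24051027e-03,
        1.11590975e-04, -1.51814424e-05]), 'tool_pos': array([0.22155521, 0.47585122, 0.24519601]), 'orientation': array([-3.51159577e-05,  2.16155884e-01,  9.76358854e-01, -1.44772152e-04]), 'force': array([-0.56553685,  0.3281229 , -0.32211678]), 'moment': array([0.00673669, 0.00263194, 0.05235546]), 'gripper_force': 0.0, 'finger_gap': 1.0007834749117521}
```

View pics/top1.png

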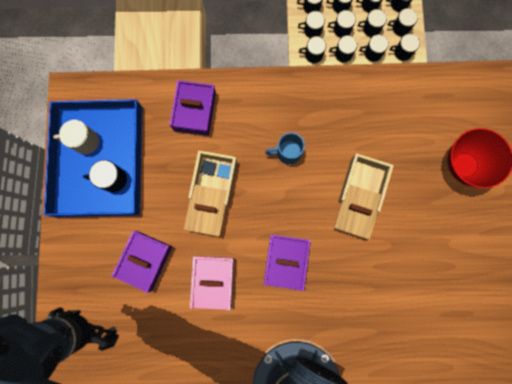

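View pics/scene1.png

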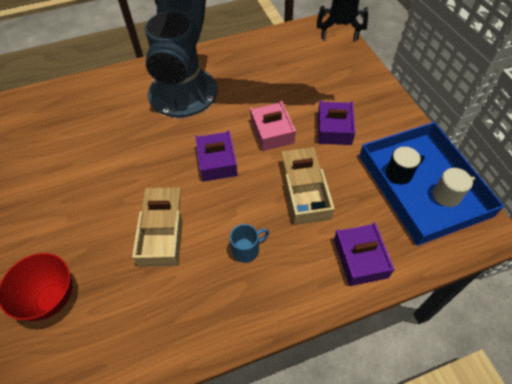

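The top view shows two open plywood boxes. The left one has blue and dark tiles near (215,168), and its grip is at (206,209). The right one, with its grip at (360,209), is empty. The mug is at (290,149). The scene view agrees: tiles at (311,206). So tile_cover_grip is at about (0.499, 0.243). Next I'll measure the slide direction.

Run:
```python
from plant import r
import cv2,numpy as np
def w(uv,f,z):
    K,T=f["camera_matrix"],f["world_from_camera"]
    d=np.c_[uv,np.ones(len(uv))]@np.linalg.inv(K).T@T[:3,:3].T
    o=T[:3,3]; return (o+d*((z-o[2])/d[:,2])[:,None])[:,:2]
for c in ("top","scene"):
    f=r.grab_frame(c)
    for t in ("tile_cover","tile_cover_grip"):
      for d in r.regions_of(t,c):
        v,u=np.nonzero(d["region"]); P=w(np.c_[u,v],f,0.054).astype(np.float32)
        m=P.mean(0)
        if np.hypot(*(m-[.5,.243]))<.08: print(c,t,round(d["score"],2),len(u),cv2.minAreaRect(P*1000))
f=r.grab_frame("top")["frame"][140:250,170:255]
cv2.imwrite("pics/crop.png",cv2.resize(f,None,fx=5,fy=5,interpolation=cv2.INTER_CUBIC))
```

```text
top tile_cover 0.95 1592 ((497.00628662109375, 243.6381378173828), (103.86155700683594, 132.30868530273438), 77.41014862060547)
top tile_cover_grip 0.89 1617 ((498.8418884277344, 245.70303344726562), (103.31941223144531, 132.46340942382812), 78.41509246826172)
scene tile_cover 0.78 1202 ((495.24627685546875, 241.86431884765625), (101.21857452392578, 136.1807098388672), 78.0327377319336)
scene tile_cover_grip 0.86 1210 ((495.4275817871094, 243.59664916992188), (104.80101776123047, 136.81666564941406), 78.62126159667969)
```

View pics/crop.png

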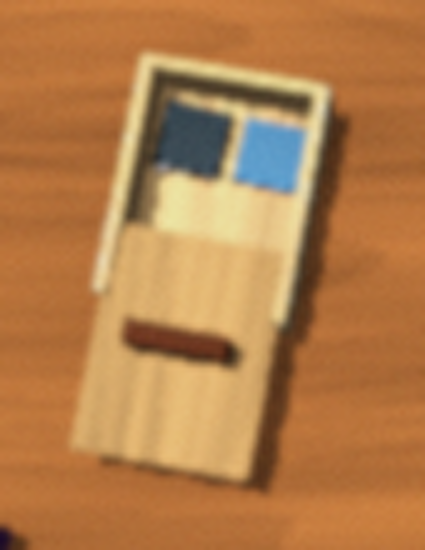

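The crop shows the tiles at its top and the grip at about (180,340), with the box leaning so the slide direction is −12° (0.978, −0.208). I'll close the fingers, turn +13° and go behind the bar at (0.459, 0.251), high first and then down.

```bash
python3 -m pendant '[[[255,0.03,-0.028,0,1.6],[255,0.03,-0.028,0,1.6],[255,0.03,-0.028,0,1.6],[255,0.03,-0.028,0,1.6],[255,0.03,-0.028,0,1.6],[255,0.03,-0.028,0,1.6],[255,0.03,-0.028,0,1.6],[255,0.027,-0.029,0,1.6],[255,0,0,0,0],[255,0,0,0,0],[255,0,0,0,0]]]' 30
```

```text
time_s: 1.85
tool_pos: [0.4582, 0.2512, 0.2453]
orientation: [-0.0, 0.106, 0.994, -0.0]
force: [-0.2, -0.3, 0.1]
finger_gap: -0.002
gripper_force: 0.0
```

```bash
python3 -m pendant '[[[255,0,0,-0.03,0],[255,0,0,-0.03,0],[255,0,0,-0.03,0],[255,0,0,-0.03,0],[255,0,0,-0.03,0],[255,0,0,-0.014,0],[255,0,0,0,0],[255,0,0,0,0]]]'
python3 - <<'E'
from plant import r
import cv2
a=r.grab_frame("top")["frame"][130:250,160:270]; b=r.grab_frame("scene")["frame"][90:250,240:390]
cv2.imwrite("pics/a.png",cv2.hconcat([cv2.resize(a,(400,440)),cv2.resize(b,(400,440))]))
E
```

```text
time_s: 2.65
tool_pos: [0.4582, 0.2518, 0.0818]
orientation: [0.0, 0.105, 0.994, -0.0]
force: [0.3, 0.4, -0.3]
finger_gap: 0.0
gripper_force: 0.0
```

View pics/a.png

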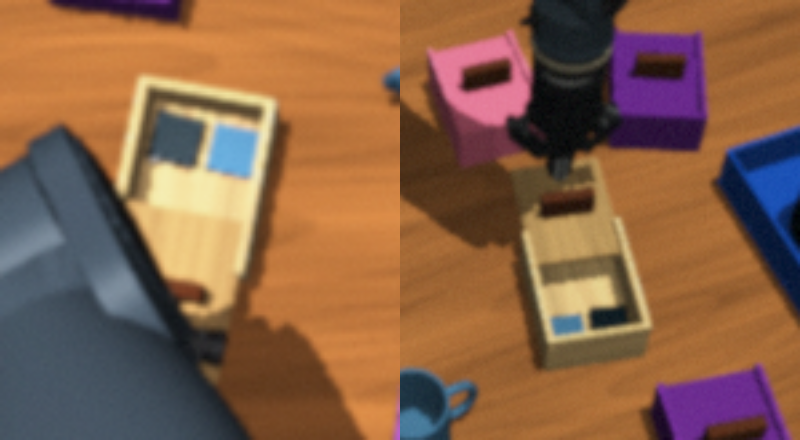

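The tool (right half, fingertips at about (562,168)) stands behind the centre of the bar at (567,201), with clearance. I'll push along the slide.

```bash
python3 -m pendant '[[[255,0.01,-0.002,0,0],[255,0.01,-0.002,0,0],[255,0.01,-0.002,0,0],[255,0.01,-0.002,0,0],[255,0.01,-0.002,0,0],[255,0.01,-0.002,0,0],[255,0.01,-0.0025,0,0],[255,0.01,-0.0025,0,0],[255,0.01,-0.0025,0,0],[255,0,0,0,0]]]'
python3 - <<'E'
from plant import r
import cv2
a=r.grab_frame("top")["frame"][130:250,160:270]; b=r.grab_frame("scene")["frame"][90:250,240:390]
cv2.imwrite("pics/b.png",cv2.hconcat([cv2.resize(a,(400,440)),cv2.resize(b,(400,440))]))
E
```

```text
time_s: 3.75
tool_pos: [0.5501, 0.2309, 0.0811]
orientation: [0.0, 0.106, 0.994, -0.0]
force: [0.1, 0.4, 0.5]
finger_gap: -0.002
gripper_force: 0.0
```

View pics/b.png

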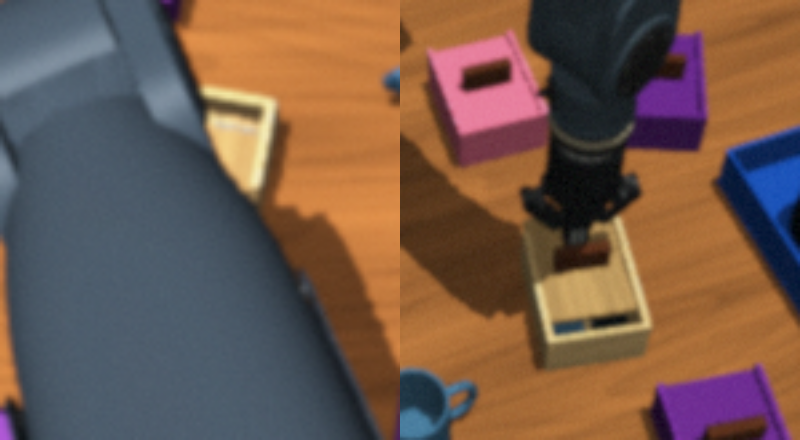

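The cover has followed the push, and about 25 mm of the opening remains at the far end, near (600,325) in the right half. I'll keep pushing in shorter steps.

```bash
python3 -m pendant '[[[255,0.006,-0.0013,0,0],[255,0.005,-0.001,0,0],[255,0.004,-0.001,0,0],[255,0.003,-0.0006,0,0],[255,0,0,0,0]]]'; python3 -m pendant '[[[255,0.003,-0.0006,0,0],[255,0,0,0,0]]]';python3 -m pendant '[[[255,0.002,-0.0004,0,0],[255,0,0,0,0]]]'
```

```text
time_s: 4.35
tool_pos: [0.5672, 0.2274, 0.0812]
orientation: [0.0, 0.106, 0.994, -0.0]
force: [-0.3, -0.0, 0.3]
finger_gap: 0.005
gripper_force: 0.0
time_s: 4.55
tool_pos: [0.57, 0.2269, 0.0813]
orientation: [0.0, 0.106, 0.994, 0.0]
force: [-0.4, 0.2, -0.1]
finger_gap: 0.0
gripper_force: 0.2
time_s: 4.75
tool_pos: [0.5709, 0.2267, 0.0813]
orientation: [-0.001, 0.106, 0.994, 0.0]
force: [-3.8, 1.8, 2.0]
finger_gap: 0.002
gripper_force: 2.3
```

```bash
python3 -m pendant '[[[255,0.002,-0.0004,0,0],[255,0,0,0,0]]]'; python3 -m pendant '[[[255,0.002,-0.0004,0,0],[255,0,0,0,0]]]'
python3 - <<'E'
from plant import r
import cv2
b=r.grab_frame("scene")["frame"][130:250,260:380]
cv2.imwrite("pics/c.png",cv2.resize(b,(500,500)))
E
```

```text
time_s: 4.95
tool_pos: [0.5711, 0.2266, 0.0813]
orientation: [-0.002, 0.105, 0.994, 0.0]
force: [-12.6, 3.3, 6.2]
finger_gap: -0.002
gripper_force: 6.3
time_s: 5.15
tool_pos: [0.5712, 0.2265, 0.0812]
orientation: [-0.004, 0.105, 0.994, 0.0]
force: [-20.4, 5.1, 12.0]
finger_gap: 0.002
gripper_force: 10.3
```

View pics/c.png

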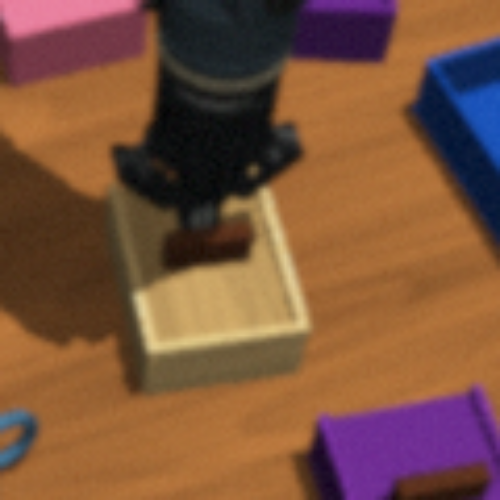

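The cover is hard against the far wall, with no gap at (230,335), and the force rises without motion, so it has reached the stop. I'll back off, lift clear and check.

```bash
python3 -m pendant '[[[255,-0.01,0.002,0,0],[255,-0.015,0.003,0,0],[255,0,0,0,0],[255,0,0,0.04,0],[255,0,0,0.05,0],[255,0,0,0.05,0],[255,-0.04,0.04,0.03,0],[255,-0.04,0.04,0,0],[255,-0.04,0.04,0,0],[255,-0.04,0.04,0,0],[255,0,0,0,0],[255,0,0,0,0]]]'
python3 - <<'E'
from plant import r
import cv2,numpy as np
a=r.grab_frame("top")["frame"]
for t in ("tile_cover_grip","spare_cover_grip","mug"):
    for d in r.tip_of(t,"top"): print(t,np.round(d["position"],3),round(d["score"],2))
b=r.grab_frame("scene")["frame"]
for t in ("tile_cover_grip","spare_cover_grip","mug"):
    for d in r.tip_of(t,"scene"): print(t,np.round(d["position"],3),round(d["score"],2))
cv2.imwrite("pics/d.png",cv2.hconcat([cv2.resize(a[130:250,160:280],(400,400)),cv2.resize(b[130:250,260:380],(400,400))]))
E
```

```text
time_s: 6.4
tool_pos: [0.4132, 0.3691, 0.2451]
orientation: [0.001, 0.105, 0.995, 0.0]
force: [0.2, -0.5, 0.8]
finger_gap: -0.003
gripper_force: 0.0
tile_cover_grip [0.588 0.222 0.076] 0.73
tile_cover_grip [0.29  0.233 0.077] 0.7
tile_cover_grip [0.357 0.434 0.076] 0.65
tile_cover_grip [0.812 0.286 0.078] 0.63
tile_cover_grip [0.345 0.021 0.081] 0.55
spare_cover_grip [ 0.489 -0.186  0.077] 0.88
mug [0.674 0.004 0.   ] 0.95
tile_cover_grip [0.808 0.286 0.079] 0.91
tile_cover_grip [0.346 0.018 0.079] 0.88
tile_cover_grip [0.29  0.23  0.076] 0.84
tile_cover_grip [0.355 0.427 0.078] 0.7
tile_cover_grip [0.587 0.228 0.076] 0.56
spare_cover_grip [ 0.486 -0.187  0.078] 0.78
spare_cover_grip [ 0.669 -0.    -0.001] 0.72
mug [ 0.67  -0.002 -0.002] 0.88
```

View pics/d.png

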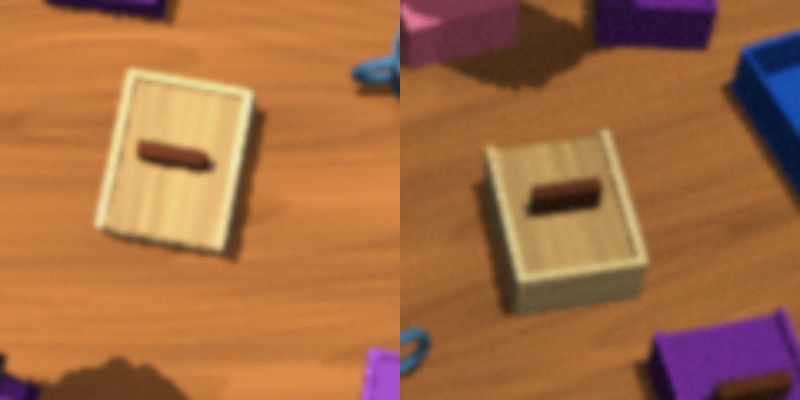

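Both views show the cover flush with the box ends, with no gap at (190,85) in the left half or (580,268) in the right. The mug and the spare cover haven't moved.

```bash
python3 -c "
from plant import r
print(r.finish_job())"
```

```text
the job is handed in; nothing more can be done
None
```

The tile box's cover is pushed fully shut against its stop, the mug and the empty box's cover have not moved, and the job is handed in with the arm clear of everything at about 6.5 s.

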